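# Top up the pastille-tin dispenser

## Task

The blue tin on the display rail belongs in the spring-loaded tin dispenser: take it off the rail and lay it flat on the counter, lid up, so that you can change your grip. Then press it down onto the blue pile from the open side and slide it back under the steel lip until it is fully home in line with the pile, still lid up, and let go so that the spring holds all three blue tins under the lip. Leave the other tins on the rail and the jars, bottle and herb pot where they are.

Things in the scene. Friction and masses are not known exactly. Their poses are not given: they have to be found in the camera images.
- tin_blue_center (a point): Centre of the blue-lidded round flat tin, on edge on the rail at the start (any of its three places): plain cylinder, diameter 66 mm, height 24 mm, 60 to 130 g. z axis = the tin's axis, pointing out of the blue lid (other face bare metal); at the start it is level and points along the rail's +x, away from the robot. Leant over by more than 20 degrees and let go, it falls flat.
- tin_red_center (a point): Centre of the red-lidded tin of the same size, on edge on the rail; stays there. Axes as for the blue tin.
- tin_green_center (a point): Centre of the green-lidded tin of the same size, on edge on the rail; stays there. Axes as for the blue tin.
- rail: Fixed wooden display rail, 90 mm (x) by 260 mm (y), origin at the centre of its underside. Three places 80 mm apart along y. Tins stand on its board 12 mm above the counter (tops at 78 mm), feet in a 27 mm wide groove between two battens (tops at 26 mm, outer faces at x = +-23.5 mm); small chocks stop rolling. Above the battens both faces of each tin are free.
- pile_top_center (a point): Centre of the upper of the two blue tins (66 mm by 24 mm) that lie flat, lid up (+z), in the dispenser at the start, pressed up under the lip by the spring.
- pile_low_center (a point): Centre of the lower of those two tins; it rests on the platform.
- dispenser: Fixed self-levelling tin dispenser of dark wire on a round foot 140 mm across; origin at the centre of its foot on the counter, on the pile's axis. +x is the open (customers') side. Four short guide rods, at 32 and 82 degrees either side of +x, and three tall rods on the -x side, which carry the lip, leave 2 mm round a tin; a tin is home when it stops against the tall rods.
- lip (a point): Point on the pile's axis at the height of the lip's underside, 190 mm above the counter; axes as the dispenser's. The lip is a 3 mm steel tongue, 36 mm wide (y), from the tall rods to x = -14 mm, its upturned tip to x = -6 mm (7 mm above the underside). From above a tin clears it with its centre 29 mm or more out along +x; it slides in with its top 2 to 6 mm below the underside.
- platform (a joint): Travel (m) of the white 65 mm platform disc on its coil spring: 0 with its top level with the lip's underside, growing downwards to 0.135; 0.048 at the start (two tins), about 0.072 with three. The spring holds the pile up against the lip with 3 to 4 N; pressing it down by one more tin takes about 5 N (60 N/m, damped).
- honey: Amber honey jar with brass cap, 66 mm across, 85 mm high, origin at the centre of its underside; stands beyond the free patch of counter; leave it.
- jam: Red jam jar with white cap, 62 mm across, 75 mm high, origin at the centre of its underside; leave it.
- water: Small green bottle with yellow cap, 54 mm across, 140 mm high, origin at the centre of its underside; leave it.
- pot: Terracotta herb pot, 98 mm across, 135 mm high with the herb, origin at the centre of its underside; leave it.
- coin_mat: Thin dark rubber mat (200 mm in x, 170 mm in y, 1 mm, flat on the counter; may be laid upon) on the free patch between rail and dispenser; a good place to lay the tin. Origin at its centre.
- ring (a point): Centre, on the dispenser's axis, of the wire ring on the flared tops of the short guide rods: 95 mm across outside, wire top 159 mm above the counter. Between ring and lip (31 mm) the +x side and both y sides are open: a tin slides in there along the dispenser's -x, with a finger on each y side of it.
Things that resemble listed ones, but are neither listed nor needed, are in the scene too. Leave any yellow look-alike of the part that bears tin_blue_center alone.

How it is judged:
By the outcome, as a careful person would: the job done as asked, in the order asked, and still so for the second after the job is handed in, with the robot touching nothing.
It also fails if it takes over 62 s, if anything falls off the work surface, if the arm or the gripper's body presses on something with over 40 N, if the wrist force passes 120 N, or if a joint passes its speed limit or range.

## Robot

A 7-joint arm with a two-finger parallel gripper is mounted at the origin on the work surface. World frame = base frame: x ahead of the robot, y to its left, z up, the work surface at z = 0. Lengths are in m, angles in rad, forces in N, time in s.
With the tool pointing down it reaches from about 0.35 to 0.9 m from the base axis. Payload 7.2 kg.
Tool frame: the origin (TCP) lies at the very end of the fingers, on their centre line; the grasp point (between the pads) lies 19 mm behind it (arm.grip_point_offset is the distance from the TCP to the grasp point, in m); z points along the fingers, y is the line along which they close (so a half turn about z gives the same grasp; the last joint's range is limited). The gripper opens to 88 mm and grips with 3 to 60 N. Pads are 20 mm wide; open, the fingers measure 115 mm over their backs; the gripper's body (75 mm by 178 mm) begins 61 mm behind the grasp point.
Start: joints at [-1.307, 0.411, -0.013, 1.596, 0.006, 1.134, -0.082], TCP at [0.204, 0.591, 0.2] pointing down, gripper open.
Joint ranges: [-2.95, 2.95], [-0.29, 1.99], [-1.47, 1.44], [0.14, 2.54], [-1.03, 4.17], [0.13, 1.85], [-2.86, 2.86]. Speed limits (rad/s): [2.39, 2.39, 3.01, 3.01, 3.14, 3.14, 3.14].

## Interface

Orientations are given as a rotation vector (axis times angle).
In Python, from station import arm gives the robot as it stands.
- The arm moves only by the tool jog_arm, never from a script. Its argument "steps" is a list of rows, each a list of 3 entries, a list of its own where there are three numbers: the opening, from 0 (shut) to 1 (fully open), then the shift along the tool's x, y, z in mm, then the turn about the tool's z in degrees. A call has 1 to 20 rows; each row shifts and turns the commanded pose from where the row before left it, along the tool's axes as they then stand; what a row does not reach is not made up. A row lasts 1/12 s, in which the tool goes at most 41.7 mm and 7.16 degrees, less where a joint would pass 70% of its speed; a pose out of reach is approached as far as the arm can. A call is refused whole if a number of a shift passes 41.7 or a number of a turn 7.16, either way. A call with a gripper value outside its range is refused whole. The fingers move at their own pace and stop on an object; the grip force is fixed at half the most. Time passes only in rows, so rows that do not move let the fingers close. It gives the time, the measured TCP pose, the force, the opening and the grip force at its end, in the units of the state.
- arm.observe(): the state, without advancing time (a new reading comes with each control period).
- arm.camera(name): name is "scene" or "top" or "wrist"; returns the picture (420x560x3 uint8, red, green, blue); there is no depth.
- arm.calibration(name): a dict with "fx", "fy", "cx", "cy" (pixels), "world_to_cam" (4x4, takes a point from world to camera coordinates). Camera axes: x right, y down, z forward; pixel columns grow to the right and rows downward; lengths in m; the calibration is good to about 2 mm. A picture is of the moment at which its call begins: read the wrist's pose just before it. calibration takes no time and is no camera call; for the wrist camera it gives the pose at the moment of the call.
- arm.sign_off(): hands the job in; it is judged then, once.
The state is a dict: "time": time; "q": joint angles; "joint_velocities": joint speeds; "joint_torque": joint torques, N m; "ee_pos": TCP position; "eef_rot": TCP orientation; "wrist_force": force on the tool from outside, world axes, zero at the start; "ft_torque": the same for the moment, N m; "grip_width": finger opening in m; "gripper_force": force on a finger pad.
Only numpy, scipy, OpenCV 4.12 (cv2) and the standard library are available. Lean on these libraries where they do the work, as an engineer would, in place of code of your own. Each camera call takes 0.05 s, during which the arm holds its last target. There are 200 camera calls.

## Working session

There is one attempt and no reset: what is moved stays moved. The work goes in short steps, Python scripts to look and compute and a tool call to move; the robot and the scene stay as the last step left them, time stands still between calls to the robot, and variables do not carry over. Pictures are saved under pics/ and viewed, at most 10 in all, crops included, and the job is handed in when it is done.

Besides the shell and the picture viewer there is one more tool, called after "Call:" as name(argument=value, ...), one argument or row to a line, values as JSON. jog_arm: Moves the arm, as the interface text tells. Its arguments: {"type":"object","properties":{"steps":{"type":"array","items":{"type":"array"}}},"required":["steps"]}

```bash
mkdir -p pics; ls; python3 - <<'E'
from station import arm
import cv2,numpy as np
s=arm.observe();print(s)
a=arm.camera("scene");b=arm.camera("top")
cv2.imwrite("pics/s0.png",a[:,:,::-1]);cv2.imwrite("pics/t0.png",b[:,:,::-1])
for n in("scene","top","wrist"):print(n,arm.calibration(n))
E
```

```text
pics
{'time': 0.0, 'q': array([-1.30720567,  0.41190506, -0.01271064,  1.59701553,  0.00557846,
        1.13430102, -0.08221471]), 'joint_velocities': array([-0.00016371, -0.00039825, -0.00147062,  0.00089997, -0.00091496,
        0.00074151, -0.00217211]), 'joint_torque': array([-3.45779426e-05, -5.87958562e+01,  6.42090049e-01, -2.91075307e+01,
       -5.37365803e-02,  1.79841049e-02,  1.11358324e-04]), 'ee_pos': array([0.20344753, 0.59039754, 0.19881757]), 'eef_rot': array([-5.18760950e-01, -3.09829256e+00,  2.48893130e-03]), 'wrist_force': array([ 0.6129524 ,  0.53876605, -0.39030817]), 'ft_torque': array([0.00306833, 0.00649407, 0.00818902]), 'gripper_force': 0.0, 'grip_width': 0.08803179180002352}
scene {'fx': 492.37354502459203, 'fy': 492.37354502459203, 'cx': 273.86676123517157, 'cy': 214.1113106402113, 'world_to_cam': array([[ 0.71504757,  0.69894107, -0.01372395, -0.40764831],
       [ 0.39512327, -0.42026779, -0.81685531, -0.10662595],
       [-0.57670146,  0.57866775, -0.57667934,  1.55393998],
       [ 0.        ,  0.        ,  0.        ,  1.        ]])}
top {'fx': 439.22279802728184, 'fy': 439.22279802728184, 'cx': 275.84309297427455, 'cy': 208.46173226785916, 'world_to_cam': array([[-0.00931246, -0.99954398,  0.02872486, -0.01149699],
       [-0.98327874,  0.00392876, -0.1820645 ,  0.59667638],
       [ 0.18186862, -0.02994002, -0.98286693,  1.226089  ],
       [ 0.        ,  0.        ,  0.        ,  1.        ]])}
wrist {'fx': 308.35477385289795, 'fy': 308.35477385289795, 'cx': 274.188443422169, 'cy': 206.3257595009492, 'world_to_cam': array([[ 0.32575277,  0.94545398, -0.00137885, -0.62462072],
       [ 0.91233113, -0.31395709,  0.26283619, -0.0327646 ],
       [ 0.24806663, -0.08687758, -0.96483949,  0.39027719],
       [ 0.        ,  0.        ,  0.        ,  1.        ]])}
```

View pics/s0.png

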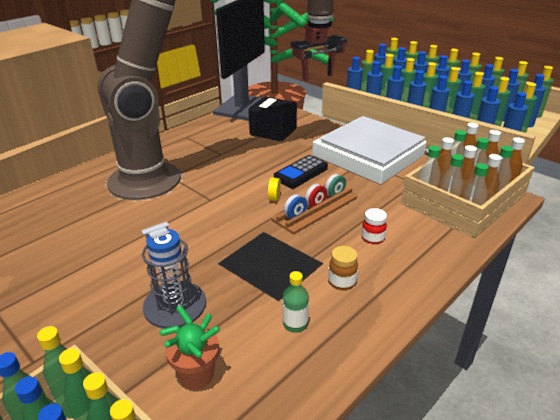

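View pics/t0.png

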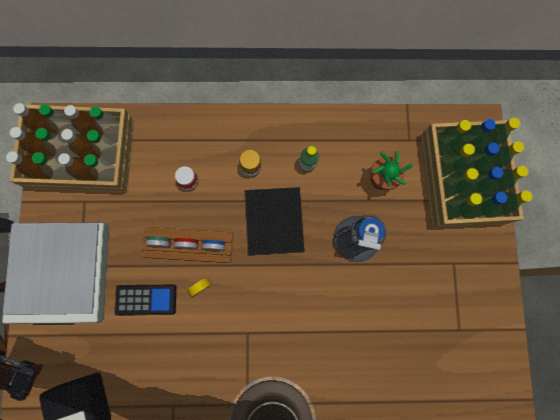

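The top view shows three tins on the rail: green (157,241), red (185,241) and blue (213,243). In the scene view they are at (337,185), (317,196) and (296,207). The yellow look-alike stands apart at top (199,287), scene (274,189). The blue-lidded tin on edge in the rail place nearest the dispenser fits the description; the other blue tins are in the dispenser at top (370,232). I'll confirm this with one enlarged composite.

```bash
python3 - <<'E'
import cv2,numpy as np
s=cv2.imread("pics/s0.png");t=cv2.imread("pics/t0.png")
def c(i,x,y,w=100,h=75):return cv2.resize(i[y:y+h,x:x+w],(400,300),interpolation=cv2.INTER_CUBIC)
a=np.vstack([np.hstack([c(s,265,160),c(t,140,210)]),np.hstack([c(s,125,215,),c(t,320,195)])])
cv2.imwrite("pics/c0.png",a)
E
```

```text
(no output)
```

View pics/c0.png

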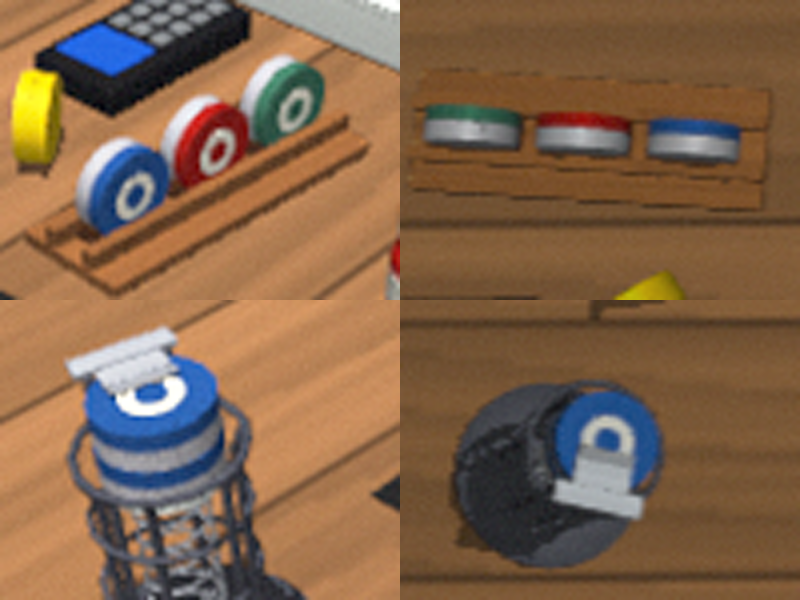

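The crop confirms it: the blue-lidded tin on edge in the rail is the rightmost one in the top view, about (213.5,241), with its lid centre at scene (298,209.5). The dispenser lid centre is at scene (163,238.5), top (372,229.5). Next I triangulate.

```bash
cat > h.py <<'E'
import numpy as np,cv2
from station import arm
def P(c):
    return np.array([[c['fx'],0,c['cx']],[0,c['fy'],c['cy']],[0,0,1]])@c['world_to_cam'][:3]
def tri(c1,p1,c2,p2):
    X=cv2.triangulatePoints(P(c1),P(c2),np.float64(p1).reshape(2,1),np.float64(p2).reshape(2,1));X=(X[:3]/X[3]).ravel()
    return X, proj(c1,X)-p1
def proj(c,X):
    h=P(c)@np.r_[X,1];return h[:2]/h[2]
def atz(c,p,z):
    W=c['world_to_cam'];R=W[:3,:3];o=-R.T@W[:3,3]
    d=R.T@np.array([(p[0]-c['cx'])/c['fx'],(p[1]-c['cy'])/c['fy'],1]);return o+d*(z-o[2])/d[2]
np.set_printoptions(precision=4,suppress=True)
E
python3 - <<'E'
from h import *
S=arm.calibration("scene");T=arm.calibration("top")
s=lambda x,y,x0,y0:(x0+x/4,y0+y/4)
sc=lambda x,y:s(x,y,265,160); tc=lambda x,y:s(x-400,y,140,210)
sd=lambda x,y:s(x,y-300,125,215); td=lambda x,y:s(x-400,y-300,320,195)
print("lid top edge",tri(S,sc(128,140),T,tc(694,119)))
print("red top edge",tri(S,sc(211,97),T,tc(582,113)))
print("green top",tri(S,sc(290,58),T,tc(473,105)))
print("lid face c",atz(S,sc(134,198),.045))
print("red face c",atz(S,sc(216,150),.045),"green",atz(S,sc(294,110),.045))
print("pile lid",tri(S,sd(151,393),T,td(607,438)))
print("lip bar L",tri(S,sd(69,365),T,td(555,488)),"R",tri(S,sd(175,335),T,td(645,500)))
print("lip bar bottom T",atz(T,td(553,503),.193),atz(T,td(640,520),.193))
print("rail edges top",[atz(T,tc(*p),.012) for p in((415,72),(770,90),(412,188),(760,210))])
print("mat",[atz(T,p,.001) for p in((245,190),(302,187),(247,254),(304,251))])
for n,p in dict(jam=(186,178),honey=(250,165),water=(310,158),pot=(388,175),yellow=(199,287)).items():print(n,atz(T,p,.03))
E
```

```text
lid top edge (array([0.5017, 0.1598, 0.0919]), array([ 0.09  , -0.0157]))
red top edge (array([0.5068, 0.2379, 0.0921]), array([-0.1008,  0.0202]))
green top (array([0.5137, 0.314 , 0.0925]), array([-0.4431,  0.0996]))
lid face c [0.5047 0.163  0.045 ]
red face c [0.507  0.2461 0.045 ] green [0.5141 0.3247 0.045 ]
pile lid (array([ 0.5144, -0.26  ,  0.1923]), array([ 0.2601, -0.0038]))
lip bar L (array([ 0.4685, -0.2526,  0.1834]), array([11.4893, -0.522 ])) R (array([ 0.4897, -0.2532,  0.2135]), array([-11.5662,  -0.3861]))
lip bar bottom T [ 0.4727 -0.2223  0.193 ] [ 0.4614 -0.278   0.193 ]
rail edges top [array([0.5472, 0.3757, 0.012 ]), array([0.5323, 0.113 , 0.012 ]), array([0.4614, 0.374 , 0.012 ]), array([0.4435, 0.1196, 0.012 ])]
mat [array([0.6644, 0.0767, 0.001 ]), array([ 0.6734, -0.0982,  0.001 ]), array([0.469 , 0.0701, 0.001 ]), array([ 0.4767, -0.1002,  0.001 ])]
jam [0.6951 0.2521 0.03  ]
honey [0.7352 0.0607 0.03  ]
water [ 0.7571 -0.1218  0.03  ]
pot [ 0.7033 -0.3583  0.03  ]
yellow [0.3733 0.2061 0.03  ]
```

Call:
jog_arm(
  steps=[
    [1,[-26,-19.5,0],0],
    [1,[-26,-19.5,0],0],
    [1,[-26,-19.5,0],0],
    [1,[-26,-19.5,0],0],
    [1,[-26,-19.5,0],0],
    [1,[-26,-19.5,0],0],
    [1,[-26,-19.5,0],0],
    [1,[-26,-19.5,0],0],
    [1,[-26,-19.5,0],0],
    [1,[-26,-19.5,0],0],
    [1,[-26,-19.5,0],0],
    [1,[-26,-19.5,0],0],
    [1,[-26,-19.5,0],0],
    [1,[-26,-19.5,0],0],
    [1,[-26,-19.5,0],0],
    [1,[-26,-19.5,0],0],
  ],
)

```text
time: 1.43
ee_pos: [0.4958, 0.1589, 0.1995]
eef_rot: [-0.519, -3.098, 0.0]
wrist_force: [0.2, -0.1, 0.6]
grip_width: 0.088
gripper_force: 0.0
```

Call:
jog_arm(
  steps=[
    [1,[0,0,0],6.8],
    [1,[0,0,0],6.8],
    [1,[0,0,0],6.8],
    [1,[0,0,0],6.8],
    [1,[0,0,0],6.8],
    [1,[0,0,0],6.8],
    [1,[0,0,0],6.8],
    [1,[0,0,0],6.8],
    [1,[0,0,0],6.8],
    [1,[0,0,0],6.8],
    [1,[0,0,0],6.8],
    [1,[0,0,0],0],
  ],
)

```text
time: 2.43
ee_pos: [0.495, 0.1604, 0.1993]
eef_rot: [-2.3, -2.14, 0.001]
wrist_force: [0.4, -0.0, -0.2]
grip_width: 0.0876
gripper_force: 0.0
```

```bash
cat >> h.py <<'E'
def tool():
    s=arm.observe();R=cv2.Rodrigues(s['eef_rot'])[0]
    print("t",round(s['time'],2),"tcp",s['ee_pos'],"yaw_y",np.degrees(np.arctan2(R[1,1],R[0,1])),"z",R[:,2],"F",s['wrist_force'],"w",s['grip_width'],"q7",s['q'][6]);return s['ee_pos'],R
E
python3 - <<'E'
from h import *
tool();c=arm.calibration("wrist");im=arm.camera("wrist");cv2.imwrite("pics/w1.png",im[:,:,::-1])
import pickle;pickle.dump(c,open("w1.pkl","wb"))
print(proj(c,[.493,.163,.045]),proj(c,[.493,.163,.078]),c['world_to_cam'])
E
```

```text
t 2.43 tcp [0.495  0.1604 0.1993] yaw_y -4.113929383090165 z [-0.0006 -0.0004 -1.    ] F [ 0.3652 -0.0485 -0.2016] w 0.08761267476227615 q7 -0.35467327683311717
[271.5001 186.4912] [271.2611 192.9657] [[ 0.9974 -0.0718  0.001  -0.4831]
 [-0.0695 -0.9626  0.2619  0.1571]
 [-0.0178 -0.2613 -0.9651  0.4408]
 [ 0.      0.      0.      1.    ]]
```

View pics/w1.png

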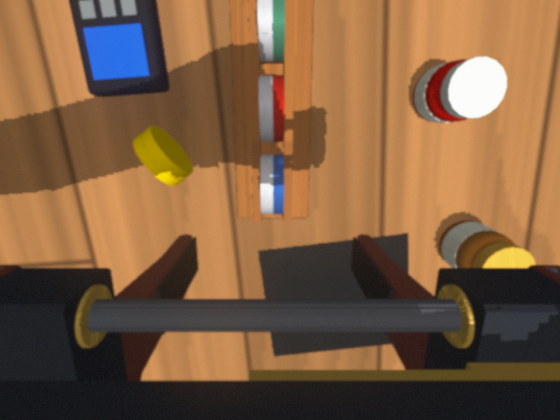

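The blue tin in the wrist view spans x 260–284 and y 153–215, centre (272,184), parallel to the image's vertical. The predicted centre is (271.5,186.5), which agrees with the first estimate to about 3 mm. Here is a quick two-view height check before descending.

```bash
python3 - <<'E'
from h import *
import pickle;c=pickle.load(open("w1.pkl","rb"));S=arm.calibration("scene")
print(tri(c,(284,184),S,(298.4,209.5)))
E
```

```text
(array([0.5053, 0.1634, 0.0449]), array([-1.5659,  1.3919]))
```

Call:
jog_arm(
  steps=[
    [1,[2.5,-1,20],0],
    [1,[2,-1,20],0],
    [1,[0,0,20],0],
    [1,[0,0,20],0],
    [1,[0,0,10],0],
    [1,[0,0,0],0],
  ],
)

```text
time: 2.98
ee_pos: [0.4921, 0.1645, 0.1076]
eef_rot: [-2.29, -2.149, 0.006]
wrist_force: [0.5, 0.8, 0.0]
grip_width: 0.088
gripper_force: 0.0
```

Call:
jog_arm(
  steps=[
    [1,[0,1,20],0],
    [1,[0,0,20],0],
    [1,[0,0,15],0],
    [1,[0,0,0],0],
    [0,[0,0,0],0],
    [0,[0,0,0],0],
    [0,[0,0,0],0],
    [0,[0,0,0],0],
    [0,[0,0,0],0],
    [0,[0,0,0],0],
    [0,[0,0,0],0],
    [0,[0,0,0],0],
    [0,[0,0,0],0],
    [0,[0,0,0],0],
  ],
)

```text
time: 4.15
ee_pos: [0.4945, 0.165, 0.0546]
eef_rot: [-2.294, -2.146, 0.0]
wrist_force: [-0.2, 0.4, 0.1]
grip_width: 0.0246
gripper_force: 0.1
```

Call:
jog_arm(
  steps=[
    [0,[0,0,0],0],
    [0,[0,0,0],0],
    [0,[0,0,0],0],
    [0,[0,0,-10],0],
    [0,[0,0,-20],0],
    [0,[0,0,-20],0],
    [0,[0,0,-20],0],
    [0,[0,0,0],0],
  ],
)

```text
time: 4.82
ee_pos: [0.4967, 0.1655, 0.1282]
eef_rot: [2.294, 2.145, 0.008]
wrist_force: [1.1, 0.1, 0.0]
grip_width: 0.001
gripper_force: 0.0
```

```bash
python3 - <<'E'
from h import *
tool();c=arm.calibration("wrist");w=arm.camera("wrist")[:,:,::-1];s=arm.camera("scene")[:,:,::-1]
cv2.imwrite("pics/g2.png",np.hstack([cv2.resize(w,(400,300)),cv2.resize(s[130:250,230:390],(400,300),interpolation=cv2.INTER_CUBIC)]))
E
```

```text
t 4.82 tcp [0.4967 0.1655 0.1282] yaw_y -3.8375478120269086 z [ 0.0047  0.0025 -1.    ] F [1.1143 0.0863 0.0125] w 0.0010155725709311324 q7 -0.3088476495633382
```

View pics/g2.png

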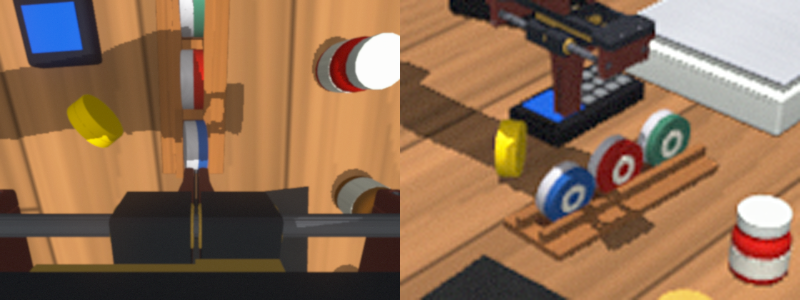

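```bash
python3 - <<'E'
from h import *
c=arm.calibration("wrist")
for z in(.045,.078):print(z,atz(c,(276,203),z),atz(c,(276,170),z),atz(c,(276,236),z))
s=arm.observe();p=s['ee_pos'];print(proj(c,p),proj(c,p+[0,0,.019]))
T=arm.calibration("top");t=arm.camera("top")[:,:,::-1];w=arm.camera("wrist")[:,:,::-1]
cv2.imwrite("pics/g3.png",np.hstack([cv2.resize(w[140:320,150:390],(400,300),interpolation=cv2.INTER_CUBIC),cv2.resize(t[210:285,140:240],(400,300),interpolation=cv2.INTER_CUBIC)]))
E
```

```text
0.045 [0.4976 0.1678 0.045 ] [0.4995 0.1972 0.045 ] [0.4956 0.1366 0.045 ]
0.078 [0.4979 0.1763 0.078 ] [0.4995 0.2021 0.078 ] [0.4961 0.149  0.078 ]
[273.1773 238.4056] [273.1653 250.1995]
```

View pics/g3.png

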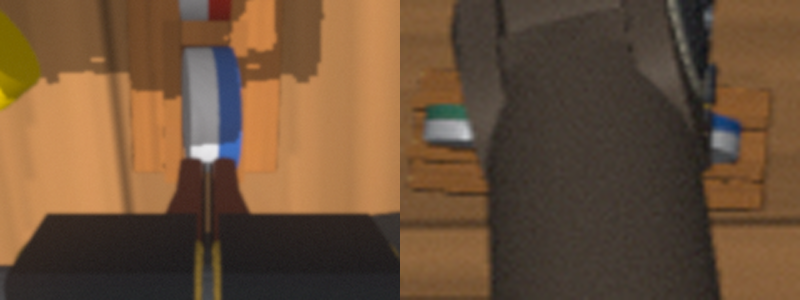

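The tin stands untouched, with its centre near (0.496,0.166). My grip was too high: the pad centre was at 74 mm and the rim is at 78 mm. I'll regrip about 20 mm lower.

Call:
jog_arm(
  steps=[
    [1,[0,0,0],0],
    [1,[0,0,0],0],
    [1,[0,0,0],0],
    [1,[0,0,0],0],
    [1,[0,0,0],0],
    [1,[0,0,0],0],
    [1,[0,0,0],0],
    [1,[0,0,0],0],
    [1,[0,0,20],0],
    [1,[0,0,20],0],
    [1,[0,0,20],0],
    [1,[0,0,20],0],
    [1,[0,0,14],0],
    [1,[0,0,0],0],
    [1,[0,0,0],0],
  ],
)

```text
time: 6.27
ee_pos: [0.4943, 0.1647, 0.0303]
eef_rot: [-2.294, -2.146, 0.002]
wrist_force: [0.3, -0.1, 1.3]
grip_width: 0.0879
gripper_force: 0.0
```

Call:
jog_arm(
  steps=[
    [0,[0,0,0],0],
    [0,[0,0,0],0],
    [0,[0,0,0],0],
    [0,[0,0,0],0],
    [0,[0,0,0],0],
    [0,[0,0,0],0],
    [0,[0,0,0],0],
    [0,[0,0,0],0],
    [0,[0,0,0],0],
    [0,[0,0,0],0],
    [0,[0,0,0],0],
    [0,[0,0,0],0],
    [0,[0,0,0],0],
    [0,[0,0,0],0],
  ],
)

```text
time: 7.43
ee_pos: [0.4946, 0.165, 0.0307]
eef_rot: [2.294, 2.146, 0.0]
wrist_force: [-0.1, 0.7, 0.6]
grip_width: 0.0237
gripper_force: 29.7
```

Call:
jog_arm(
  steps=[
    [0,[0,0,-10],0],
    [0,[0,0,-20],0],
    [0,[0,0,-20],0],
    [0,[0,0,-10],0],
    [0,[-21,14.5,0],0],
    [0,[-21,14.5,0],0],
    [0,[-21,14.5,0],0],
    [0,[-21,14.5,0],0],
    [0,[-21,14.5,0],0],
    [0,[-21,14.5,0],0],
    [0,[-21,14.5,0],0],
    [0,[-20,14.5,0],0],
    [0,[0,0,20],0],
    [0,[0,0,20],0],
    [0,[0,0,10],0],
    [0,[0,0,10],0],
    [0,[0,0,0],0],
    [0,[0,0,0],0],
  ],
)

```text
time: 8.93
ee_pos: [0.5991, -0.009, 0.0306]
eef_rot: [-2.293, -2.147, 0.001]
wrist_force: [1.2, -0.3, -0.3]
grip_width: 0.0241
gripper_force: 29.7
```

```bash
python3 - <<'E'
from h import *
tool();s=arm.camera("scene")[:,:,::-1];w=arm.camera("wrist")[:,:,::-1]
cv2.imwrite("pics/g4.png",np.hstack([cv2.resize(w,(400,300)),cv2.resize(s[160:310,200:400],(400,300),interpolation=cv2.INTER_CUBIC)]))
E
```

```text
t 8.93 tcp [ 0.5991 -0.009   0.0306] yaw_y -3.7762482136686852 z [-0.0006 -0.     -1.    ] F [ 1.199  -0.3167 -0.2623] w 0.024097936328440227 q7 0.13815754256789253
```

View pics/g4.png

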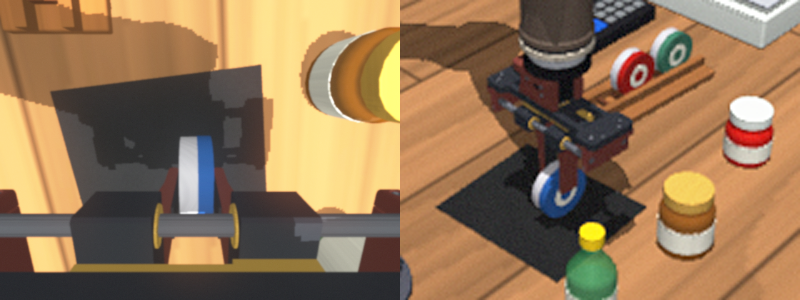

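Call:
jog_arm(
  steps=[
    [0,[0,0,6],0],
    [0,[0,0,4.5],0],
    [0,[0,0,0],0],
    [0,[0,0,0],0],
  ],
)

```text
time: 9.37
ee_pos: [0.599, -0.0093, 0.0199]
eef_rot: [-2.294, -2.146, 0.001]
wrist_force: [0.4, 0.5, -0.3]
grip_width: 0.0241
gripper_force: 29.7
```

Call:
jog_arm(
  steps=[
    [1,[0,0,0],0],
    [1,[0,-1,-1],0],
    [1,[0,-4,-4],0],
    [1,[0,-4,-4],0],
    [1,[0,-4,-4],0],
    [1,[0,-4,-4],0],
    [1,[0,-4,-4],0],
    [1,[0,-4,0],0],
    [1,[0,-5,0],0],
    [1,[0,-5,0],0],
    [1,[0,-5,0],0],
    [1,[0,-5,0],0],
    [1,[0,-5,0],0],
    [1,[0,-5,0],0],
    [1,[0,-5,0],0],
    [1,[0,-5,0],0],
    [1,[0,0,0],0],
    [1,[0,0,0],0],
  ],
)

```text
time: 10.87
ee_pos: [0.5342, -0.0049, 0.0412]
eef_rot: [-2.294, -2.147, -0.0]
wrist_force: [-0.3, 0.1, -0.0]
grip_width: 0.0877
gripper_force: 0.0
```

```bash
python3 - <<'E'
from h import *
tool();s=arm.camera("scene")[:,:,::-1];w=arm.camera("wrist")[:,:,::-1]
print(arm.calibration("wrist"))
cv2.imwrite("pics/g5.png",np.hstack([cv2.resize(w,(400,300)),cv2.resize(s[160:310,200:400],(400,300),interpolation=cv2.INTER_CUBIC)]))
E
```

```text
t 10.87 tcp [ 0.5342 -0.0049  0.0412] yaw_y -3.800849865993473 z [ 0.0001  0.0001 -1.    ] F [-0.2856  0.05   -0.0215] w 0.08768149733676986 q7 0.11706170579276398
{'fx': 308.35477385289795, 'fy': 308.35477385289795, 'cx': 274.188443422169, 'cy': 206.3257595009492, 'world_to_cam': array([[ 0.9978, -0.0664,  0.002 , -0.5346],
       [-0.0646, -0.963 ,  0.2615,  0.0395],
       [-0.0155, -0.2611, -0.9652,  0.2444],
       [ 0.    ,  0.    ,  0.    ,  1.    ]])}
```

View pics/g5.png

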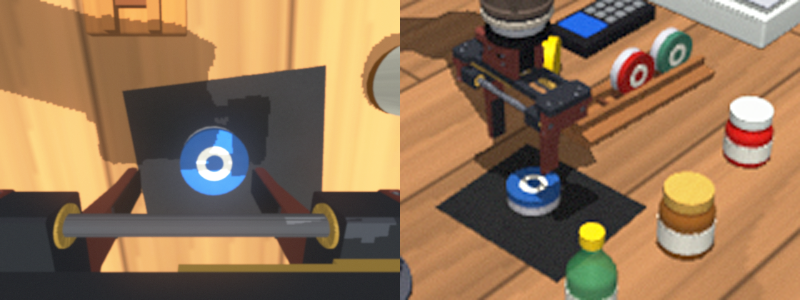

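The tin now lies flat on the mat, lid up. Its lid centre is at wrist (299.6,227.5) and scene (266.5,251.5).

```bash
python3 - <<'E'
from h import *
c=arm.calibration("wrist");S=arm.calibration("scene")
print(tri(c,(299.6,227.5),S,(266.5,251.5)),atz(c,(299.6,227.5),.025))
E
```

```text
(array([ 0.5515, -0.0055,  0.0257]), array([-2.0077,  1.8696])) [ 0.553  -0.0045  0.025 ]
```

Call:
jog_arm(
  steps=[
    [1,[0,9,0],0],
    [1,[1,9,0],0],
    [1,[0,0,0],7],
    [1,[0,0,0],7],
    [1,[0,0,0],7],
    [1,[0,0,0],7],
    [1,[0,0,0],7],
    [1,[0,0,0],7],
    [1,[0,0,0],7],
    [1,[0,0,0],7],
    [1,[0,0,0],7],
    [1,[0,0,0],7],
    [1,[0,0,0],7],
    [1,[0,0,0],7],
    [1,[0,0,0],7],
    [1,[0,0,0],7],
    [1,[0,0,0],0],
    [1,[0,0,0],0],
  ],
)

```text
time: 12.47
ee_pos: [0.5532, -0.0052, 0.0409]
eef_rot: [3.125, -0.316, 0.0]
wrist_force: [-0.1, -0.4, -0.8]
grip_width: 0.0876
gripper_force: 0.0
```

Call:
jog_arm(
  steps=[
    [1,[0,0,15],0],
    [1,[0,0,15],0],
    [1,[0,0,5],0],
    [1,[0,0,1.5],0],
    [0,[0,0,0],0],
    [0,[0,0,0],0],
    [0,[0,0,0],0],
    [0,[0,0,0],0],
    [0,[0,0,0],0],
    [0,[0,0,0],0],
    [0,[0,0,0],0],
    [0,[0,0,0],0],
    [0,[0,0,0],0],
  ],
)

```text
time: 13.55
ee_pos: [0.5524, -0.0052, 0.0047]
eef_rot: [-3.125, 0.323, -0.0]
wrist_force: [0.2, -0.4, 0.9]
grip_width: 0.0308
gripper_force: 0.0
```

```bash
python3 - <<'E'
from h import *
tool();s=arm.camera("scene")[:,:,::-1];w=arm.camera("wrist")[:,:,::-1]
cv2.imwrite("pics/g6.png",np.hstack([cv2.resize(w,(400,300)),cv2.resize(s[160:310,200:400],(400,300),interpolation=cv2.INTER_CUBIC)]))
E
```

```text
t 13.55 tcp [ 0.5524 -0.0052  0.0047] yaw_y -101.80286208879774 z [ 0.  0. -1.] F [ 0.1548 -0.4422  0.8932] w 0.03082173563838196 q7 -1.214462880868628
```

View pics/g6.png

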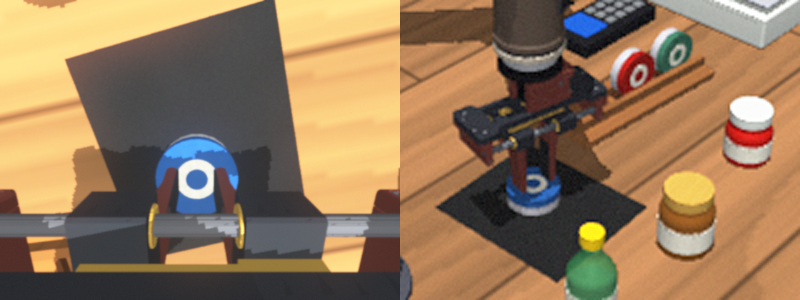

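In the wrist view the fingertips, inner gap about 56 px, appear at lid level, in front of the lid centre (276,250). The tin hasn't moved. The fingers closed above the lid, so the real fingertips seem to sit about 20 mm higher than the reported TCP, which would also explain the first missed grip. I'll check the offset, then feel for the height gently.

```bash
python3 - <<'E'
from h import *
print(arm.grip_point_offset, [a for a in dir(arm) if a[0]!='_'])
c=arm.calibration("wrist");p,R=tool()
for d in(0,.01,.02,.03):
  X=p+[0,0,d];print(d,proj(c,X),[proj(c,X+R[:,1]*s) for s in(-.0154,.0154)],(c['world_to_cam']@np.r_[X,1])[2])
print(atz(c,(275.8,250.6),.025))
E
```

```text
0.0187 ['IKError', 'calibration', 'camera', 'grip_point_offset', 'observe', 'sign_off']
t 13.65 tcp [ 0.5524 -0.0052  0.0047] yaw_y -101.81079291563812 z [ 0.  0. -1.] F [-0.9252 -0.6014  0.2622] w 0.023242541297152298 q7 -1.2145066827964042
0 [274.6846 239.0518] [array([250.6533, 239.0528]), array([298.7153, 239.0508])] 0.19760557935721598
0.01 [274.7126 244.9938] [array([249.4466, 244.9949]), array([299.978 , 244.9927])] 0.18794864871257608
0.02 [274.7437 251.5795] [array([248.1091, 251.5807]), array([301.3776, 251.5782])] 0.1782917180679362
0.03 [274.7784 258.9194] [array([246.6185, 258.9208]), array([302.9374, 258.9179])] 0.1686347874232963
[ 0.553 -0.006  0.025]
```

Call:
jog_arm(
  steps=[
    [1,[0,0,-5],0],
    [1,[0,0,0],0],
    [1,[0,0,0],0],
    [1,[0,0,0],0],
    [1,[0,0,0],0],
    [1,[0,0,0],0],
    [1,[0,0,0],0],
    [1,[0,0,0],0],
    [1,[0,0,0],0],
  ],
)

```text
time: 14.4
ee_pos: [0.5524, -0.0053, 0.0096]
eef_rot: [3.125, -0.323, -0.0]
wrist_force: [-0.8, 0.4, 0.7]
grip_width: 0.0803
gripper_force: 0.0
```

Call:
jog_arm(
  steps=[
    [1,[0,0,3],0],
    [1,[0,0,2],0],
    [1,[0,0,1],0],
    [1,[0,0,0],0],
  ],
)

```text
time: 14.73
ee_pos: [0.5521, -0.0052, 0.0032]
eef_rot: [3.125, -0.323, -0.001]
wrist_force: [0.1, 0.3, 0.3]
grip_width: 0.0876
gripper_force: 0.0
```

Call:
jog_arm(
  steps=[
    [1,[0,0,1],0],
    [1,[0,0,1],0],
    [1,[0,0,0],0],
    [1,[0,0,0],0],
  ],
)

```text
time: 15.07
ee_pos: [0.5524, -0.0052, 0.0016]
eef_rot: [-3.125, 0.323, 0.0]
wrist_force: [0.5, 0.1, -0.6]
grip_width: 0.0878
gripper_force: 0.0
```

Call:
jog_arm(
  steps=[
    [1,[0,0,1],0],
    [1,[0,0,0.5],0],
    [1,[0,0,0],0],
    [1,[0,0,0],0],
  ],
)

```text
time: 15.4
ee_pos: [0.5523, -0.0052, 0.0001]
eef_rot: [3.125, -0.323, -0.0]
wrist_force: [0.6, 0.6, -0.8]
grip_width: 0.0878
gripper_force: 0.0
```

Call:
jog_arm(
  steps=[
    [1,[0,0,1],0],
    [1,[0,0,0.5],0],
    [1,[0,0,0],0],
    [1,[0,0,0],0],
  ],
)

```text
time: 15.73
ee_pos: [0.5523, -0.0053, -0.0014]
eef_rot: [3.125, -0.323, -0.0]
wrist_force: [-0.8, -0.4, 0.6]
grip_width: 0.0878
gripper_force: 0.0
```

Call:
jog_arm(
  steps=[
    [1,[0,0,3],0],
    [1,[0,0,3],0],
    [1,[0,0,2],0],
    [1,[0,0,2],0],
    [1,[0,0,0],0],
    [1,[0,0,0],0],
  ],
)

```text
time: 16.23
ee_pos: [0.5523, -0.0053, -0.0115]
eef_rot: [3.125, -0.323, -0.0]
wrist_force: [0.2, -0.5, -0.3]
grip_width: 0.0877
gripper_force: 0.0
```

Call:
jog_arm(
  steps=[
    [1,[0,0,1],0],
    [1,[0,0,1],0],
    [1,[0,0,1],0],
    [1,[0,0,0],0],
    [1,[0,0,0],0],
  ],
)

```text
time: 16.65
ee_pos: [0.5524, -0.0052, -0.0144]
eef_rot: [-3.125, 0.323, 0.0]
wrist_force: [0.4, -1.7, -0.1]
grip_width: 0.088
gripper_force: 0.0
```

Call:
jog_arm(
  steps=[
    [1,[0,0,1],0],
    [1,[0,0,1],0],
    [1,[0,0,0],0],
    [1,[0,0,0],0],
  ],
)

```text
time: 16.98
ee_pos: [0.5524, -0.0052, -0.0164]
eef_rot: [-3.125, 0.323, 0.0]
wrist_force: [-0.2, 0.2, 0.3]
grip_width: 0.0878
gripper_force: 0.0
```

Call:
jog_arm(
  steps=[
    [1,[0,0,1],0],
    [1,[0,0,0.5],0],
    [1,[0,0,0],0],
    [1,[0,0,0],0],
  ],
)

```text
time: 17.32
ee_pos: [0.5524, -0.0052, -0.0179]
eef_rot: [-3.125, 0.323, 0.0]
wrist_force: [0.1, -0.4, 0.3]
grip_width: 0.0879
gripper_force: 0.0
```

Call:
jog_arm(
  steps=[
    [1,[0,0,1],0],
    [1,[0,0,0],0],
    [1,[0,0,0],0],
  ],
)

```text
time: 17.57
ee_pos: [0.5523, -0.0052, -0.019]
eef_rot: [3.125, -0.323, -0.0]
wrist_force: [-0.8, 0.8, -0.4]
grip_width: 0.0882
gripper_force: 0.0
```

Call:
jog_arm(
  steps=[
    [1,[0,0,1],0],
    [1,[0,0,0],0],
    [1,[0,0,0],0],
  ],
)

```text
time: 17.82
ee_pos: [0.5524, -0.0052, -0.0199]
eef_rot: [3.125, -0.323, -0.0]
wrist_force: [-0.8, 1.3, 0.2]
grip_width: 0.0878
gripper_force: 0.0
```

Call:
jog_arm(
  steps=[
    [1,[0,0,1],0],
    [1,[0,0,0],0],
    [1,[0,0,0],0],
  ],
)

```text
time: 18.07
ee_pos: [0.5524, -0.0052, -0.0209]
eef_rot: [-3.125, 0.323, 0.0]
wrist_force: [0.1, 0.1, 0.9]
grip_width: 0.0878
gripper_force: 0.0
```

Call:
jog_arm(
  steps=[
    [1,[0,0,1],0],
    [1,[0,0,0],0],
    [1,[0,0,0],0],
  ],
)

```text
time: 18.32
ee_pos: [0.5524, -0.0052, -0.0219]
eef_rot: [3.125, -0.323, -0.0]
wrist_force: [-0.2, 0.7, 0.4]
grip_width: 0.0883
gripper_force: 0.0
```

Call:
jog_arm(
  steps=[
    [1,[0,0,1],0],
    [1,[0,0,0],0],
    [1,[0,0,0],0],
  ],
)

```text
time: 18.57
ee_pos: [0.5525, -0.0053, -0.0225]
eef_rot: [-3.125, 0.323, -0.0]
wrist_force: [-0.8, 0.3, 5.6]
grip_width: 0.088
gripper_force: 2.4
```

Call:
jog_arm(
  steps=[
    [1,[0,0,1],0],
    [1,[0,0,0],0],
    [1,[0,0,0],0],
  ],
)

```text
time: 18.82
ee_pos: [0.5526, -0.0052, -0.0226]
eef_rot: [-3.124, 0.323, -0.001]
wrist_force: [-4.7, 1.4, 18.4]
grip_width: 0.0881
gripper_force: 8.7
```

Contact with the mat came at a reported z of -0.0223, so the true fingertip is the reported z plus 23 mm. I'll back off 5 mm and grip the tin by its sides.

Call:
jog_arm(
  steps=[
    [1,[0,0,-5],0],
    [1,[0,0,0],0],
    [0,[0,0,0],0],
    [0,[0,0,0],0],
    [0,[0,0,0],0],
    [0,[0,0,0],0],
    [0,[0,0,0],0],
    [0,[0,0,0],0],
    [0,[0,0,0],0],
    [0,[0,0,0],0],
  ],
)

```text
time: 19.65
ee_pos: [0.5523, -0.0052, -0.019]
eef_rot: [3.125, -0.323, -0.0]
wrist_force: [0.4, 0.7, -0.6]
grip_width: 0.0656
gripper_force: 30.0
```

```bash
python3 - <<'E'
from h import *
c=arm.calibration("wrist");p,R=tool()
for u in(.06,.08,.1,.12):
  for h in(-.02,.0,.04,.08,.12):print(u,h,proj(c,p+R[:,0]*u+[0,0,-h]).round())
E
```

```text
t 19.65 tcp [ 0.5523 -0.0052 -0.019 ] yaw_y -101.81097840811111 z [-0.0002  0.     -1.    ] F [ 0.4411  0.701  -0.6402] w 0.0655645029364404 q7 -1.186488014094145
0.06 -0.02 [275. 146.]
0.06 0.0 [275. 144.]
0.06 0.04 [275. 140.]
0.06 0.08 [275. 138.]
0.06 0.12 [274. 136.]
0.08 -0.02 [275. 106.]
0.08 0.0 [275. 108.]
0.08 0.04 [275. 111.]
0.08 0.08 [275. 113.]
0.08 0.12 [274. 114.]
0.1 -0.02 [275.  64.]
0.1 0.0 [275.  71.]
0.1 0.04 [275.  80.]
0.1 0.08 [275.  87.]
0.1 0.12 [274.  92.]
0.12 -0.02 [275.  18.]
0.12 0.0 [275.  31.]
0.12 0.04 [275.  48.]
0.12 0.08 [275.  60.]
0.12 0.12 [274.  69.]
```

Call:
jog_arm(
  steps=[
    [0,[0,0,-10],0],
    [0,[0,0,-20],0],
    [0,[0,0,-30],0],
    [0,[0,0,-30],0],
    [0,[0,0,-30],0],
    [0,[0,0,-30],0],
    [0,[0,0,-30],0],
    [0,[0,0,-30],0],
    [0,[0,0,-30],0],
    [0,[0,0,-30],0],
    [0,[-5,18,-19],0],
    [0,[-10,30,0],0],
    [0,[-10,30,0],0],
    [0,[-10,30,0],0],
    [0,[-10,30,0],0],
    [0,[-10,30,0],0],
    [0,[-10,30,0],0],
    [0,[-10,30,0],0],
    [0,[0,30,0],0],
    [0,[0,0,0],0],
  ],
)

```text
time: 21.32
ee_pos: [0.4227, -0.2487, 0.2713]
eef_rot: [3.123, -0.338, 0.003]
wrist_force: [-0.6, 0.9, -0.7]
grip_width: 0.0656
gripper_force: 30.0
```

```bash
python3 - <<'E'
from h import *
import pickle
tool();c=arm.calibration("wrist");w=arm.camera("wrist")[:,:,::-1];pickle.dump(c,open("w7.pkl","wb"))
cv2.imwrite("pics/w7.png",w)
s=arm.camera("scene")[:,:,::-1];cv2.imwrite("pics/s7.png",s)
v=np.vstack([w[:260],np.zeros((0,560,3),np.uint8)])
v=cv2.resize(w[0:300,80:480],(800,600),interpolation=cv2.INTER_CUBIC)
v[0:240,0:240]=cv2.resize(s[140:240,80:180],(240,240))  # inset: held tin, scene
cv2.imwrite("pics/g7.png",v)
print(proj(c,[.514,-.26,.19]))
E
```

```text
t 21.32 tcp [ 0.4227 -0.2487  0.2713] yaw_y -102.34476822279258 z [ 0.0018 -0.0006 -1.    ] F [-0.5721  0.8969 -0.6954] w 0.0656144459926043 q7 -1.090484704592407
[264.1952  98.3524]
```

View pics/g7.png

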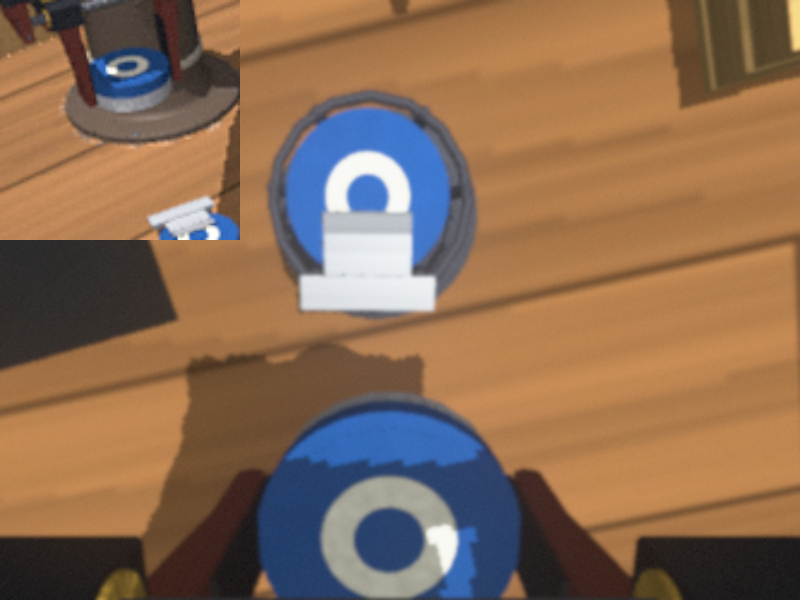

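The last picture shows the pile lid centre at wrist (263.7,96). The lip bar is level in the image, so the yaw matches the dispenser. The held tin is level between the fingers, with its lid centre at (274.6,270). Next I compute the offsets in tool axes.

```bash
python3 - <<'E'
from h import *
import pickle
c=pickle.load(open("w7.pkl","rb"));S=arm.calibration("scene");T=arm.calibration("top");p,R=tool()
A=atz(c,(263.7,96),.19);B=atz(c,(274.6,270),p[2]+.0443)
print(A,B,tri(c,(263.7,96),S,(162.8,238.5)),tri(c,(263.7,96),T,(371.75,229.5)))
print("held rel tcp",R.T@(B-p),"pile rel held",R.T@(A-B))
b=[atz(c,(80+x/2,y/2),.193) for x,y in((300,276),(436,275),(300,311),(435,310))]
print(b,[R.T@(x-A) for x in b]);d=b[0]-b[1];print(np.degrees(np.arctan2(-d[0],d[1])))
E
```

```text
t 21.42 tcp [ 0.4251 -0.2439  0.2705] yaw_y -102.07264464214173 z [ 0.0005  0.0005 -1.    ] F [ 1.0854  1.1837 -0.7242] w 0.06491443049365403 q7 -1.0960651105091561
[ 0.5159 -0.26    0.19  ] [ 0.4229 -0.2486  0.3148] (array([ 0.5153, -0.2608,  0.1927]), array([0.9644, 0.2283])) (array([ 0.5154, -0.2601,  0.1896]), array([0.2745, 0.6284]))
held rel tcp [-0.0011  0.005  -0.0443] pile rel held [ 0.0933 -0.0082  0.1249]
[array([ 0.4893, -0.2252,  0.193 ]), array([ 0.4775, -0.2808,  0.193 ]), array([ 0.4752, -0.2215,  0.193 ]), array([ 0.4634, -0.2775,  0.193 ])] [array([-0.0333, -0.0285, -0.003 ]), array([-0.0331,  0.0283, -0.003 ]), array([-0.0478, -0.0291, -0.003 ]), array([-0.0476,  0.0281, -0.003 ])]
-11.931626592091817
```

Call:
jog_arm(
  steps=[
    [0,[10,-1.2,0],0],
    [0,[20,-1,0],0],
    [0,[25,-1,0],0],
    [0,[25,0,0],0],
    [0,[24,0,0],0],
    [0,[14,0,0],0],
    [0,[6,0,0],0],
    [0,[0,0,15],0],
    [0,[0,0,25],0],
    [0,[0,0,25],0],
    [0,[0,0,15],0],
    [0,[0,0,8],0],
    [0,[0,0,0],0],
    [0,[0,0,0],0],
    [0,[0,0,0],0],
  ],
)

```text
time: 22.67
ee_pos: [0.5488, -0.2647, 0.1834]
eef_rot: [3.125, -0.323, 0.002]
wrist_force: [0.8, 0.0, -1.1]
grip_width: 0.0658
gripper_force: 30.0
```

```bash
python3 - <<'E'
from h import *
p,R=tool();print(R.T@(np.array([.5155,-.260,.19])-p))
E
```

```text
t 22.67 tcp [ 0.5488 -0.2647  0.1834] yaw_y -101.78769468345021 z [ 0.0015 -0.0006 -1.    ] F [ 0.7992  0.0238 -1.0903] w 0.0658454769091859 q7 -0.9360563045950782
[-0.0335  0.0021 -0.0066]
```

Call:
jog_arm(
  steps=[
    [0,[0,1.5,0],0],
    [0,[0,0,0],0],
    [0,[0,0,0],0],
    [0,[0,0,0],0],
  ],
)

```text
time: 23.0
ee_pos: [0.548, -0.2663, 0.1825]
eef_rot: [-3.125, 0.323, -0.001]
wrist_force: [0.8, -0.2, -1.9]
grip_width: 0.0655
gripper_force: 30.0
```

```bash
python3 - <<'E'
from h import *
p,R=tool();print(R.T@(np.array([.5155,-.260,.19])-p))
E
```

```text
t 23.0 tcp [ 0.548  -0.2663  0.1825] yaw_y -101.81882245691376 z [ 0.0006 -0.0001 -1.    ] F [ 0.7742 -0.2314 -1.9456] w 0.06546173129817057 q7 -0.9332096453077686
[-0.0331  0.0005 -0.0075]
```

Call:
jog_arm(
  steps=[
    [0,[-1,0.5,6],0],
    [0,[0,0,6],0],
    [0,[0,0,4],0],
    [0,[0,0,4],0],
    [0,[0,0,4],0],
    [0,[0,0,4],0],
    [0,[0,0,4],0],
    [0,[0,0,4],0],
    [0,[0,0,4],0],
    [0,[0,0,0],0],
    [0,[0,0,0],0],
    [0,[0,0,0],0],
  ],
)

```text
time: 24.0
ee_pos: [0.5469, -0.2666, 0.1423]
eef_rot: [3.125, -0.323, 0.0]
wrist_force: [0.1, -1.0, 4.1]
grip_width: 0.0655
gripper_force: 30.0
```

```bash
python3 - <<'E'
from h import *
p,R=tool();print(R.T@(np.array([.5155,-.260,.19])-p))
E
```

```text
t 24.0 tcp [ 0.5469 -0.2666  0.1423] yaw_y -101.81494058964647 z [ 0.0002 -0.0002 -1.    ] F [ 0.1436 -1.003   4.0694] w 0.06545128639127928 q7 -0.9007275607040832
[-0.0321 -0.     -0.0477]
```

Call:
jog_arm(
  steps=[
    [0,[-3,0,0.5],0],
    [0,[-4,0,0],0],
    [0,[-4,0,0],0],
    [0,[-4,0,0],0],
    [0,[-4,0,0],0],
    [0,[-4,0,0],0],
    [0,[-3,0,0],0],
    [0,[-2,0,0],0],
    [0,[0,0,0],0],
    [0,[0,0,0],0],
  ],
)

```text
time: 24.83
ee_pos: [0.5189, -0.2605, 0.1415]
eef_rot: [-3.124, 0.323, 0.001]
wrist_force: [1.0, -0.4, 4.0]
grip_width: 0.0653
gripper_force: 30.0
```

```bash
python3 - <<'E'
from h import *
p,R=tool();s=arm.observe();print(R.T@(np.array([.5155,-.260,.19])-p),R.T@s['wrist_force'])
E
```

```text
t 24.83 tcp [ 0.5189 -0.2605  0.1415] yaw_y -101.81459839616568 z [-0.0009  0.0005 -1.    ] F [ 0.9829 -0.4337  4.0269] w 0.06525874525230911 q7 -0.8913268219853213
[-0.0035  0.0002 -0.0485] [ 1.047   0.2219 -4.028 ]
```

Smooth so far, with about 3.5 mm to the axis. I'll creep until it stops against the tall rods.

Call:
jog_arm(
  steps=[
    [0,[-1.5,0,0],0],
    [0,[-1,0,0],0],
    [0,[0,0,0],0],
    [0,[0,0,0],0],
  ],
)

```text
time: 25.17
ee_pos: [0.517, -0.2602, 0.1416]
eef_rot: [3.125, -0.323, 0.0]
wrist_force: [2.8, -0.1, 4.9]
grip_width: 0.0654
gripper_force: 30.0
```

Call:
jog_arm(
  steps=[
    [0,[-1,0,0],0],
    [0,[-1,0,0],0],
    [0,[0,0,0],0],
    [0,[0,0,0],0],
  ],
)

```text
time: 25.5
ee_pos: [0.5149, -0.2598, 0.1416]
eef_rot: [-3.125, 0.323, 0.0]
wrist_force: [1.9, -0.8, 3.2]
grip_width: 0.0658
gripper_force: 30.0
```

Call:
jog_arm(
  steps=[
    [0,[-1,0,0],0],
    [0,[0,0,0],0],
    [0,[0,0,0],0],
  ],
)

```text
time: 25.75
ee_pos: [0.5139, -0.2596, 0.1416]
eef_rot: [-3.125, 0.323, 0.0]
wrist_force: [2.6, -1.3, 4.3]
grip_width: 0.0654
gripper_force: 30.0
```

Call:
jog_arm(
  steps=[
    [0,[-1,0,0],0],
    [0,[0,0,0],0],
    [0,[0,0,0],0],
  ],
)

```text
time: 26.0
ee_pos: [0.513, -0.2594, 0.1416]
eef_rot: [-3.125, 0.323, 0.0]
wrist_force: [2.6, -0.8, 3.8]
grip_width: 0.0655
gripper_force: 30.0
```

Call:
jog_arm(
  steps=[
    [0,[-1,0,0],0],
    [0,[0,0,0],0],
    [0,[0,0,0],0],
  ],
)

```text
time: 26.25
ee_pos: [0.512, -0.2592, 0.1416]
eef_rot: [-3.125, 0.323, 0.0]
wrist_force: [2.8, -1.9, 4.4]
grip_width: 0.0658
gripper_force: 30.0
```

Call:
jog_arm(
  steps=[
    [0,[-1,0,0],0],
    [0,[0,0,0],0],
    [0,[0,0,0],0],
  ],
)

```text
time: 26.5
ee_pos: [0.5115, -0.259, 0.1417]
eef_rot: [3.125, -0.323, 0.001]
wrist_force: [5.3, -1.9, 2.3]
grip_width: 0.0657
gripper_force: 30.0
```

Call:
jog_arm(
  steps=[
    [0,[-1,0,0],0],
    [0,[0,0,0],0],
    [0,[0,0,0],0],
  ],
)

```text
time: 26.75
ee_pos: [0.5114, -0.259, 0.1418]
eef_rot: [3.124, -0.322, 0.004]
wrist_force: [7.2, -2.2, 0.2]
grip_width: 0.0652
gripper_force: 30.0
```

```bash
python3 - <<'E'
from h import *
p,R=tool();s=arm.observe();print(R.T@(np.array([.5155,-.260,.19])-p),R.T@s['wrist_force'])
s=arm.camera("scene")[:,:,::-1];cv2.imwrite("pics/s8.png",s)
t=arm.camera("top")[:,:,::-1];cv2.imwrite("pics/t8.png",t)
w=arm.camera("wrist")[:,:,::-1];cv2.imwrite("pics/w8.png",w)
E
```

```text
t 26.75 tcp [ 0.5114 -0.259   0.1418] yaw_y -101.78077964431324 z [ 0.0022 -0.0012 -1.    ] F [ 7.1809 -2.1792  0.16  ] w 0.06522183499695472 q7 -0.8890194228494043
[ 0.0043  0.0002 -0.0482] [ 7.475   0.6673 -0.1416]
```

It stopped against the tall rods, with the force rising to 7.5 N. I'll ease up 2.5 mm toward the lip, release, and retreat upward.

Call:
jog_arm(
  steps=[
    [0,[0.5,0,-1.5],0],
    [0,[0,0,-1],0],
    [0,[0,0,0],0],
    [0,[0,0,0],0],
    [1,[0,0,0],0],
    [1,[0,0,0],0],
    [1,[0,0,0],0],
    [1,[0,0,0],0],
    [1,[0,0,0],0],
    [1,[0,0,0],0],
    [1,[0,0,0],0],
    [1,[0,0,0],0],
  ],
)

```text
time: 27.9
ee_pos: [0.5105, -0.2588, 0.1441]
eef_rot: [-3.125, 0.323, 0.0]
wrist_force: [0.4, 0.0, 0.4]
grip_width: 0.0877
gripper_force: 0.0
```

Call:
jog_arm(
  steps=[
    [1,[0,0,-10],0],
    [1,[0,0,-20],0],
    [1,[0,0,-25],0],
    [1,[0,0,-25],0],
    [1,[0,0,-25],0],
    [1,[-20,0,-25],0],
    [1,[-30,0,0],0],
    [1,[-40,0,0],0],
    [1,[0,0,0],0],
    [1,[0,0,0],0],
    [1,[0,0,0],0],
    [1,[0,0,0],0],
  ],
)

```text
time: 28.9
ee_pos: [0.4235, -0.2407, 0.2746]
eef_rot: [3.124, -0.323, 0.001]
wrist_force: [-0.2, 0.2, 0.2]
grip_width: 0.0878
gripper_force: 0.0
```

```bash
python3 - <<'E'
from h import *
tool();c=arm.calibration("wrist");w=arm.camera("wrist");s=arm.camera("scene");t=arm.camera("top")
for n,i in(("w9",w),("s9",s),("t9",t)):cv2.imwrite(f"pics/{n}.png",i[:,:,::-1])
def blue(i,b):
    h=cv2.cvtColor(i,cv2.COLOR_RGB2HSV);m=cv2.inRange(h,(100,120,60),(125,255,255));x,y,X,Y=b;k=np.zeros_like(m);k[y:Y,x:X]=m[y:Y,x:X]
    n,l,st,ce=cv2.connectedComponentsWithStats(k);return [(st[j],ce[j]) for j in range(1,n) if st[j][4]>60]
print("wrist",blue(w,(100,0,450,250)));print("scene now",blue(s,(125,215,225,330)));print("top",blue(t,(320,195,420,270)))
print("scene before",blue(cv2.imread("pics/s0.png")[:,:,::-1].copy(),(125,215,225,330)))
print("expected pile in wrist",proj(c,[.5155,-.26,.19]))
E
```

```text
t 28.9 tcp [ 0.4235 -0.2407  0.2746] yaw_y -101.79161493541449 z [ 0.0004 -0.0012 -1.    ] F [-0.2331  0.2493  0.1609] w 0.08779320520847649 q7 -1.102676481233384
wrist [(array([ 234,   56,   82,   77, 2899], dtype=int32), array([274.0438,  87.5971])), (array([265,  89,  19,  15, 232], dtype=int32), array([274.0129,  97.1207]))]
scene now [(array([146, 228,  33,  24, 384], dtype=int32), array([163.3932, 242.4766])), (array([149, 247,  32,  15, 135], dtype=int32), array([166.0296, 257.0148])), (array([164, 262,  16,   9,  61], dtype=int32), array([171.5246, 266.5574]))]
top [(array([358, 219,  27,  23, 268], dtype=int32), array([370.8619, 227.0672]))]
scene before [(array([147, 229,  33,  24, 388], dtype=int32), array([163.5593, 243.1082])), (array([150, 248,  31,  14, 117], dtype=int32), array([165.8889, 257.3932]))]
expected pile in wrist [274.5807  95.4776]
```

All three blue bands sit under the lip in the scene view. The top lid is within about 1 mm of the pile's original place, with its inner disc at wrist (274,97) against an expected (274.6,95.5). The robot is clear, so I'm handing in.

```bash
python3 -c "
from station import arm
print(arm.sign_off())"
```

```text
the job is handed in; nothing more can be done
None
```

The blue tin is home under the lip, lid up, on top of the two blue tins, with the gripper open and clear; I handed the job in at about 29 s of robot time.

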